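# Seat the filter cup in the collar of the suction flask

## Robot

A 7-joint arm with a two-finger parallel gripper is mounted at the origin on a cart in front of the work surface, level with it; the furniture and walls round the work are solid. World frame = base frame: x ahead of the robot, y to its left, z up, the work surface at z = 0. Lengths are in m, angles in rad, forces in N, time in s.
With the tool pointing down it reaches from about 0.35 to 0.9 m from the base axis. Payload 8.1 kg.
Tool frame: the origin (TCP) lies at the very end of the fingers, on their centre line; the grasp point (between the pads) lies 19 mm behind it; z points along the fingers, x is the direction in which the jaws open and shut, and the axes are right-handed (so a half turn about z gives the same grasp; the last joint's range is limited). The gripper opens to 85 mm and grips with 20 to 120 N. Pads are 22 mm wide; open, the fingers measure 114 mm over their backs; the gripper's body (76 mm by 85 mm) begins 54 mm behind the grasp point. The pads swing forward as they close: fully open they stand 13 mm farther back than shut.
Start: joints at [1.207, 0.434, 0.025, 1.573, -0.012, 1.134, -0.075], TCP at [0.161, -0.604, 0.231] pointing down, gripper open.
Joint ranges: [-2.62, 2.62], [-0.44, 2.09], [-1.27, 1.32], [0.08, 2.57], [-1.32, 4.46], [0.12, 2], [-2.74, 2.74]. Speed limits (rad/s): [2.22, 2.22, 3.01, 3.01, 3.14, 3.14, 3.14].

## Interface

Orientations are given as a unit quaternion [w, x, y, z].
In Python, from station import arm gives the robot as it stands. The module is installed in compiled form; this text tells all that it offers.
- The arm moves only by the tool jog_arm, never from a script. Its argument "plan" is a list of rows, each a list of 7 numbers: the turn, a rotation vector about the tool's x, y, z in rad, then the shift along the tool's x, y, z in cm, then the finger opening in cm, from 0 to 8.54. In form: [[ax, ay, az, dx, dy, dz, jaw], ...]. A call has 1 to 10 rows; each row shifts and turns the pose as measured when the row begins, along the tool's axes as they then stand; what a row does not reach is not made up. A row lasts 1/8 s, in which the tool goes at most 62.5 mm and 10.7 degrees, less where a joint would pass 70% of its speed; a pose out of reach is approached as far as the arm can. A call is refused whole if a number of a shift passes 6.25 or a number of a turn 0.188, either way. A call with a gripper value outside its range is refused whole. The fingers move at their own pace and stop on an object; "squeeze" is the grip in N (left out, the last holds). Time passes only in rows, so rows that do not move let the fingers close. It gives the time, the measured TCP pose, the force and the opening at its end, in the units of the state.
- arm.sense(): the state, without advancing time (a new reading comes with each control period).
- arm.snapshot(name): name is "side" or "top"; returns the picture (400x640x3 uint8, blue, green, red); there is no depth.
- arm.camera_info(name): a dict with "vfov" (degrees; the focal length in pixels is half the picture's height over the tangent of half this angle, whatever the lens; pixels are square), "cx", "cy" (the principal point, pixels), "xyz" and "rotation" of the camera in the world. Camera axes: x right, y down, z forward; pixel columns grow to the right and rows downward; lengths in m; the calibration is good to about 2 mm. A picture is of the moment at which its call begins. camera_info takes no time and is no camera call.
- arm.close_job(): hands the job in, once; it reports no verdict.
The state is a dict: "time_s": time; "joint_pos": joint angles; "qvel": joint speeds; "joint_efforts": joint torques, N m; "eef_pos": TCP position; "tool_rot": TCP orientation; "contact_force": force on the tool from outside, world axes, zero at the start; "wrist_torque": the same for the moment, N m; "opening": finger opening in m.
Only numpy, scipy, OpenCV 4.12 (cv2) and the standard library are available. Lean on these libraries where they do the work, as an engineer would, in place of code of your own. Each camera call takes 0.05 s, during which the arm holds its last target.

## Task

Get the suction flask ready for filtering: pick up the white porcelain filter cup and set it, narrow end down, into the black rubber cone on top of the flask, fully home and upright, then let go. Lower it in rather than dropping it from above, and leave the brown glass cup where it stands.

Things in the scene. Friction and masses are not known exactly. Their poses are not given: they have to be found in the camera images.
- white_cup: White porcelain filter cup, loose, upright on the bench, open on top, 72 mm tall. Lowest 28 mm: cone, 25 mm across at the flat foot, widening to 52 mm; above that a cylinder 52 mm across, wall 3 mm. Grip across the cylinder from above, about 55 mm over the foot, so that fingers clear the collar when it is seated. Origin: centre of the foot's underside, z up; round, yaw is free.
- brown_cup: Brown glass filter cup of the same shape and size as the white one, loose, standing on the bench. Not wanted: leave it standing. Origin: centre of the underside of its foot, z up.
- flask: Clear glass suction flask, fixed in a heavy round dark steel stand 124 mm across; 130 mm tall in all. On top a round black rubber collar, 61 mm across, with a conical opening that matches the white cup's cone. A glass side arm stands out 52 mm from the axis, 86 mm above the bench. It does not move when pushed. Origin: centre of the stand's underside, z up.
- collar_mouth (a point): Centre of the mouth of the black collar, level with its top rim, 130 mm above the bench, z up. The opening is about 50 mm across here and narrows to about 23 mm, 28 mm lower. Fully home, the white cup's foot is about 24 mm below this point; a cup let go up to 8 mm off-centre with its foot inside the opening slides down and centres itself.

How it is judged:
By the outcome, as a careful person would: the job done as asked, in the order asked, and still so for the second after the job is handed in, with the robot touching nothing.
It also fails if it takes over 35 s, if anything falls off the work surface, if the arm or the gripper's body presses on something with over 40 N, if the wrist force passes 120 N, or if a joint passes its speed limit or range.

## Working session

There is one attempt and no reset: what is moved stays moved. The work goes in short steps, Python scripts to look and compute and a tool call to move; the robot and the scene stay as the last step left them, time stands still between calls to the robot, and variables do not carry over. Pictures are saved under pics/ and viewed, and the job is handed in when it is done.

Besides the shell and the picture viewer there is one more tool, called after "Request:" as name(argument=value, ...), one argument or row to a line, values as JSON. jog_arm: Moves the arm, as the interface text tells. Its arguments: {"type":"object","properties":{"plan":{"type":"array"},"squeeze":{"type":"number"}},"required":["plan"]}

```bash
mkdir -p pics; python3 - <<'E'
from station import arm
import cv2
s=arm.sense();print({k:s[k] for k in('time_s','eef_pos','tool_rot','opening','contact_force')})
for n in('side','top'):
    i=arm.camera_info(n);print(n,i)
    cv2.imwrite(f'pics/{n}0.png',arm.snapshot(n))
E
```

```text
{'time_s': 0.0, 'eef_pos': array([ 0.16097172, -0.6033689 ,  0.2305066 ]), 'tool_rot': array([-4.37210230e-04,  7.93033242e-01, -6.09177811e-01, -6.93143073e-04]), 'opening': 0.08519496252308706, 'contact_force': array([ 0.2762486 , -0.76628298,  0.06259385])}
side {'vfov': 52.58137331662189, 'cx': 319.8402212436224, 'cy': 190.94749433827513, 'xyz': array([ 0.38809908, -0.89827861,  0.60182502]), 'rotation': array([-0.47154535,  0.87750154, -0.07495406,  0.04492116])}
top {'vfov': 51.66606607414626, 'cx': 316.7134403047025, 'cy': 188.03563558669615, 'xyz': array([ 0.42413719, -0.21096979,  0.93841152]), 'rotation': array([ 0.05160081, -0.6998519 ,  0.71204066, -0.02329759])}
```

View pics/side0.png

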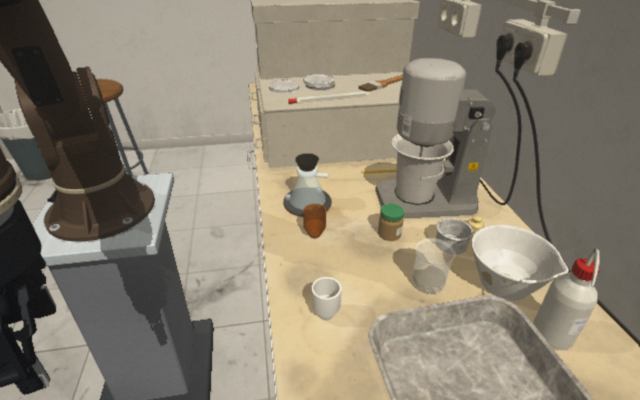

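View pics/top0.png

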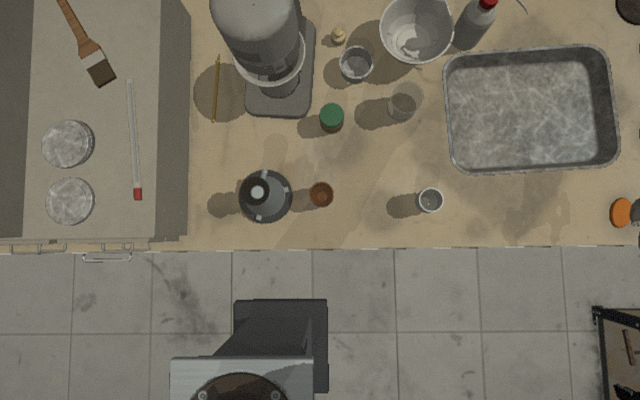

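Side view: collar ≈(307,163), brown cup ≈(315,220), white cup ≈(326,297). Top view: collar ≈(258,192), brown cup ≈(321,194), white cup ≈(430,200). Next I zoom in.

```bash
cat > h.py <<'E'
import numpy as np,cv2
from station import arm
from scipy.spatial.transform import Rotation as R
def cam(n):
    i=arm.camera_info(n);q=i['rotation'];Rm=R.from_quat([q[1],q[2],q[3],q[0]]).as_matrix()
    return Rm,np.array(i['xyz']),200/np.tan(np.radians(i['vfov'])/2),i['cx'],i['cy']
def ray(n,u,v):
    Rm,c,f,cx,cy=cam(n);d=Rm@np.array([(u-cx)/f,(v-cy)/f,1]);return c,d/np.linalg.norm(d)
def plane(n,u,v,z):
    c,d=ray(n,u,v);return c+d*(z-c[2])/d[2]
def proj(n,p):
    Rm,c,f,cx,cy=cam(n);q=Rm.T@(np.asarray(p)-c);return np.array([cx+f*q[0]/q[2],cy+f*q[1]/q[2]])
def tri(a,b):
    c1,d1=ray('side',*a);c2,d2=ray('top',*b)
    t=np.linalg.lstsq(np.c_[d1,-d2],c2-c1,rcond=None)[0]
    p,q=c1+t[0]*d1,c2+t[1]*d2
    return (p+q)/2,np.linalg.norm(p-q)
E
python3 - <<'E'
from h import *
s=cv2.imread('pics/side0.png');t=cv2.imread('pics/top0.png')
a=cv2.resize(s[145:325,275:375],None,fx=3.3,fy=3.3,interpolation=2)
cv2.imwrite('pics/sz.png',a)
cv2.imwrite('pics/tz.png',cv2.resize(t[160:235,225:460],None,fx=3.4,fy=3.4,interpolation=2))
print(tri((307,160),(256,190)),tri((326,285),(430,200)),tri((315,210),(321,194)))
E
```

```text
(array([ 0.50898688, -0.05884754,  0.13010436]), np.float64(0.00022513795043966318)) (array([ 0.48796314, -0.41133324,  0.07747358]), np.float64(0.0026672470258545145)) (array([ 0.50551683, -0.18601273,  0.07417723]), np.float64(0.0037553267256505104))
```

View pics/sz.png

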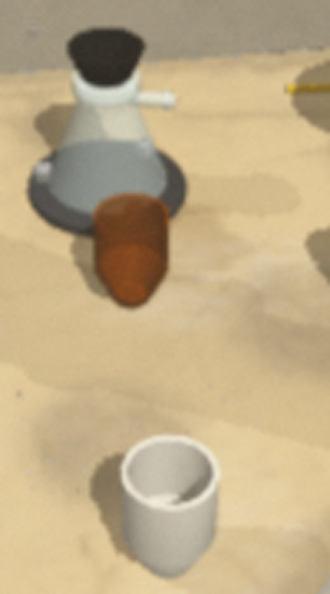

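View pics/tz.png

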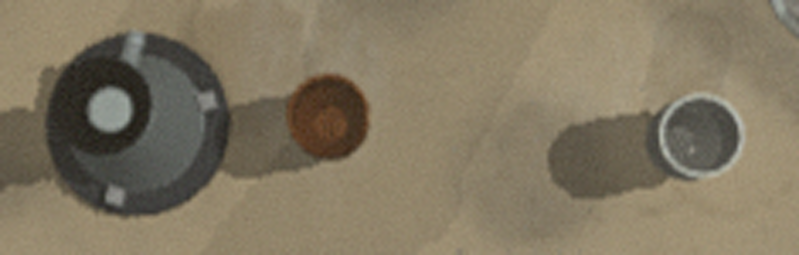

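```bash
python3 - <<'E'
from h import *
s=cv2.imread('pics/side0.png');t=cv2.imread('pics/top0.png')
def big(im,x0,x1,y0,y1,cond,nm):
    c=im[y0:y1,x0:x1].astype(int); m=cond(c).astype(np.uint8)*255
    cs,_=cv2.findContours(m,cv2.RETR_EXTERNAL,cv2.CHAIN_APPROX_NONE)
    k=max(cs,key=cv2.contourArea); p=k[:,0]+[x0,y0]
    e=cv2.fitEllipse(p) if len(p)>5 else None
    print(nm,'area',cv2.contourArea(k),'bbox',p.min(0),p.max(0),'ell',np.round(e[0],1),np.round(e[1],1)); 
    return p,e
dark=lambda T:(lambda c:c.max(2)<T)
sat=lambda c:(c.max(2)-c.min(2))
p,e=big(t,235,300,165,225,dark(50),'collar top'); et=e
p,e=big(s,290,325,148,180,dark(60),'collar side')
p2=p[p[:,1]<=p[:,1].min()+4];print('top row',p2.min(0),p2.max(0)); print([ (y,p[p[:,1]==y][:,0].min(),p[p[:,1]==y][:,0].max()) for y in range(p[:,1].min(),p[:,1].max()+1)])
w=lambda c:(c.min(2)>115)&(sat(c)<30)
p,ew=big(t,415,446,185,216,w,'white top')
p,es=big(s,305,350,270,325,lambda c:(sat(c)<26)&(c.max(2)>100),'white side')
print([ (y,p[p[:,1]==y][:,0].min(),p[p[:,1]==y][:,0].max()) for y in range(p[:,1].min(),p[:,1].max()+1)])
p,eb=big(t,300,345,175,215,lambda c:(c[:,:,2]-c[:,:,0]>45)&(c[:,:,0]<50),'brown top')
for z in(.068,.072,.078):print(z,plane('top',*ew[0],z),plane('top',*eb[0],z))
print(plane('top',*et[0],.13))
E
```

```text
collar top area 567.5 bbox [240 176] [268 204] ell [254.1 190.8] [26.3 29.1]
collar side area 226.0 bbox [297 155] [317 170] ell [306.6 161.6] [15.1 20. ]
top row [297 155] [317 159]
[(155, np.int64(301), np.int64(313)), (156, np.int64(299), np.int64(315)), (157, np.int64(297), np.int64(316)), (158, np.int64(297), np.int64(317)), (159, np.int64(297), np.int64(317)), (160, np.int64(297), np.int64(316)), (161, np.int64(297), np.int64(316)), (162, np.int64(298), np.int64(315)), (163, np.int64(298), np.int64(315)), (164, np.int64(298), np.int64(315)), (165, np.int64(299), np.int64(314)), (166, np.int64(300), np.int64(313)), (167, np.int64(300), np.int64(313)), (168, np.int64(301), np.int64(312)), (169, np.int64(302), np.int64(311)), (170, np.int64(307), np.int64(307))]
white top area 470.5 bbox [419 187] [443 212] ell [431.1 199.2] [24.2 24.9]
white side area 867.0 bbox [312 278] [340 319] ell [325.7 296.9] [27.5 41.1]
[(278, np.int64(321), np.int64(331)), (279, np.int64(319), np.int64(331)), (280, np.int64(317), np.int64(333)), (281, np.int64(315), np.int64(335)), (282, np.int64(314), n
[... 1043 characters left out ...]
(336)), (311, np.int64(316), np.int64(334)), (312, np.int64(317), np.int64(334)), (313, np.int64(317), np.int64(334)), (314, np.int64(318), np.int64(333)), (315, np.int64(319), np.int64(332)), (316, np.int64(320), np.int64(329)), (317, np.int64(321), np.int64(329)), (318, np.int64(322), np.int64(328)), (319, np.int64(325), np.int64(325))]
brown top area 153.0 bbox [309 182] [326 205] ell [317.8 193.4] [15.4 21.4]
0.068 [ 0.48887408 -0.41561486  0.068     ] [ 0.50562242 -0.17888218  0.068     ]
0.072 [ 0.48857658 -0.41467441  0.072     ] [ 0.50524795 -0.17902964  0.072     ]
0.078 [ 0.48813033 -0.41326373  0.078     ] [ 0.50468625 -0.17925083  0.078     ]
[ 0.5072759  -0.05496178  0.13      ]
```

```bash
python3 - <<'E'
from h import *
for a in [((307,159.3),(254.5,190.7)),((326.3,287.5),(431,199.6)),((315.3,210),(321.2,194))]:print(tri(*a))
# predicted ellipses for check
def ring(n,c,r):
    a=np.linspace(0,6.28,90);P=np.array([proj(n,[c[0]+r*np.cos(x),c[1]+r*np.sin(x),c[2]]) for x in a]);return np.round(P.min(0),1),np.round(P.max(0),1)
for c in([.5075,-.056,.13],):
  for n in('side','top'):print('collar',n,ring(n,c,.0305))
for n in('side','top'):
  print('white rim',n,ring(n,[.4885,-.4147,.072],.026),'foot',ring(n,[.4885,-.4147,0],.0125))
s=arm.sense();q=s['tool_rot'];M=R.from_quat([q[1],q[2],q[3],q[0]]).as_matrix();print(M)
print(M.T@(np.array([.4885,-.4147,.2])-s['eef_pos']))
E
```

```text
(array([ 0.50851796, -0.05598228,  0.13037849]), np.float64(0.002014857302067886))
(array([ 0.48851062, -0.41412213,  0.07420677]), np.float64(0.0016960726651335347))
(array([ 0.50579622, -0.18647312,  0.07443563]), np.float64(0.004378444131267624))
collar side (array([293.4, 153.5]), array([318.9, 165.9]))
collar top (array([239.3, 175.5]), array([269.9, 206.1]))
white rim side (array([310.9, 277.8]), array([340.8, 300.3])) foot (array([318.4, 310.7]), array([332. , 321.8]))
white rim top (array([418.5, 186.9]), array([443.7, 211.8])) foot (array([418. , 196.3]), array([429.2, 207.3]))
[[ 2.57765766e-01 -9.66207329e-01 -4.55731571e-04]
 [-9.66206488e-01 -2.57766145e-01  1.27969750e-03]
 [-1.35392528e-03  1.10468593e-04 -9.99999077e-01]]
[-0.09792339 -0.36508466  0.03072024]
```

Both views agree. The white cup is at (0.4885, −0.414) with its rim at about 0.073, and the collar is at (0.508, −0.056) with its top at 0.130. The predicted ring outlines match the pixels. I start the approach.

Request:
jog_arm(
  plan=[
    [0, 0, 0, -1.4, -5.2, 0.3, 8.54],
    [0, 0, 0, -1.4, -5.2, 0.3, 8.54],
    [0, 0, 0, -1.4, -5.2, 0.3, 8.54],
    [0, 0, 0, -1.4, -5.2, 0.3, 8.54],
    [0, 0, 0, -1.4, -5.2, 0.3, 8.54],
    [0, 0, 0, -1.4, -5.2, 0.3, 8.54],
    [0, 0, 0, -1.4, -5.2, 0.3, 8.54],
    [0, 0, 0, 0, 0, 0, 8.54],
  ],
)

```text
time_s: 1.1
eef_pos: [0.4953, -0.4089, 0.2046]
tool_rot: [-0.001, 0.792, -0.611, -0.004]
contact_force: [0.3, 0.1, -0.1]
opening: 0.0852
```

```bash
cat > go.py <<'E'
import sys
from h import *
s=arm.sense();q=s['tool_rot'];M=R.from_quat([q[1],q[2],q[3],q[0]]).as_matrix()
print('t',s['time_s'],'pos',s['eef_pos'].round(4),'op',round(s['opening'],4),'F',np.round(s['contact_force'],1),'x',M[:,0].round(3),'z',M[:,2].round(4))
g=np.array(list(map(float,sys.argv[1:4])));print('shift cm',(100*M.T@(g-s['eef_pos'])).round(2))
# rotvec in tool axes to point straight down keeping yaw
y=np.arctan2(M[1,0],M[0,0]);T=np.c_[[np.cos(y),np.sin(y),0],[np.sin(y),-np.cos(y),0],[0,0,-1]]
print('rot',R.from_matrix(M.T@T).as_rotvec().round(4),'j',np.round(s['joint_pos'],2))
E
python3 go.py .4885 -.4143 .12
```

```text
t 1.1 pos [ 0.4953 -0.4089  0.2046] op 0.0852 F [ 0.3  0.1 -0.1] x [ 0.254 -0.967 -0.007] z [-0.0048  0.0055 -1.    ]
shift cm [0.41 0.77 8.46]
rot [0.0032 0.0066 0.    ] j [ 0.65  0.49 -0.06  1.55  0.03  1.11 -0.73]
```

Request:
jog_arm(
  plan=[
    [0.003, 0.007, 0, 0.4, 0.8, 3.0, 8.54],
    [0, 0, 0, 0, 0, 3.0, 8.54],
    [0, 0, 0, 0, 0, 2.5, 8.54],
    [0, 0, 0, 0, 0, 0, 8.54],
  ],
)

```text
time_s: 1.6
eef_pos: [0.4863, -0.4156, 0.1164]
tool_rot: [0.001, 0.792, -0.611, -0.001]
contact_force: [-0.6, 0.1, 1.2]
opening: 0.0854
```

```bash
python3 go.py .4885 -.4143 .036; python3 - <<'E'
from h import *
s=arm.snapshot('side');t=arm.snapshot('top')
a=cv2.resize(s[200:340,260:400],(420,420),interpolation=2);b=cv2.resize(t[150:250,380:480],(380,380),interpolation=2)
c=np.zeros((420,800,3),np.uint8);c[:,:420]=a;c[:380,420:]=b;cv2.imwrite('pics/pre.png',c)
E
```

```text
t 1.6 pos [ 0.4863 -0.4156  0.1164] op 0.0854 F [-0.6  0.1  1.2] x [ 0.254 -0.967 -0.   ] z [-2.6e-03 -6.0e-04 -1.0e+00]
shift cm [-0.07 -0.27  8.04]
rot [0.0027 0.     0.    ] j [ 0.66  0.57 -0.06  1.66  0.04  0.92 -0.73]
```

View pics/pre.png

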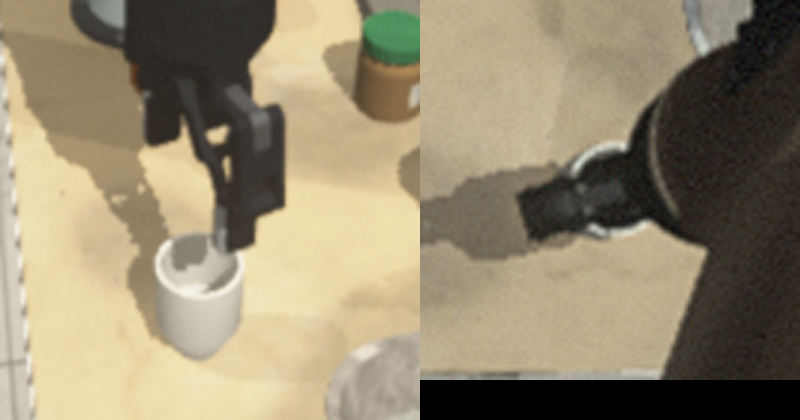

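The gripper stands over the cup (side crop: cup ≈(200,290), near finger above it; top crop: cup rim ≈(612,190) under the fingers). I lower it.

Request:
jog_arm(
  plan=[
    [0.003, 0, 0, -0.1, -0.3, 1.5, 8.54],
    [0, 0, 0, 0, 0, 1.5, 8.54],
    [0, 0, 0, 0, 0, 0, 8.54],
  ],
)

```text
time_s: 2.08
eef_pos: [0.4917, -0.4157, 0.0891]
tool_rot: [-0.0, 0.792, -0.611, 0.004]
contact_force: [-0.6, 0.3, -0.3]
opening: 0.085
```

```bash
python3 go.py .4885 -.4143 .036
```

```text
t 2.075 pos [ 0.4917 -0.4157  0.0891] op 0.085 F [-0.6  0.3 -0.3] x [ 0.254 -0.967  0.006] z [ 0.0069 -0.0043 -1.    ]
shift cm [-0.25  0.3   5.31]
rot [-0.0056 -0.006   0.    ] j [ 0.66  0.6  -0.06  1.68  0.05  0.86 -0.74]
```

Request:
jog_arm(
  plan=[
    [-0.005, -0.006, 0, -0.2, 0.3, 1.3, 8.54],
    [0, 0, 0, 0, 0, 1.3, 8.54],
    [0, 0, 0, 0, 0, 1.3, 8.54],
    [0, 0, 0, 0, 0, 0.8, 8.54],
    [0, 0, 0, 0, 0, 0, 8.54],
  ],
)

```text
time_s: 2.7
eef_pos: [0.488, -0.4144, 0.0384]
tool_rot: [-0.0, 0.792, -0.611, -0.0]
contact_force: [0.6, 0.3, -0.3]
opening: 0.0854
```

```bash
python3 go.py .4885 -.4143 .036
```

```text
t 2.7 pos [ 0.488  -0.4144  0.0384] op 0.0854 F [ 0.6  0.3 -0.3] x [ 0.254 -0.967 -0.001] z [-4.e-04  8.e-04 -1.e+00]
shift cm [ 0.   -0.05  0.24]
rot [0.0002 0.0009 0.    ] j [ 0.66  0.66 -0.06  1.71  0.05  0.77 -0.74]
```

Request:
jog_arm(
  plan=[
    [0, 0, 0, 0, 0, 0.2, 7.0],
    [0, 0, 0, 0, 0, 0, 6.0],
    [0, 0, 0, 0, 0, 0, 5.0],
    [0, 0, 0, 0, 0, 0, 4.6],
    [0, 0, 0, 0, 0, 0, 4.6],
    [0, 0, 0, 0, 0, 0, 4.6],
  ],
  squeeze=40,
)

```text
time_s: 3.45
eef_pos: [0.4887, -0.4149, 0.0376]
tool_rot: [-0.0, 0.792, -0.611, 0.001]
contact_force: [-0.8, 1.0, -0.4]
opening: 0.0519
```

```bash
python3 go.py .4885 -.4143 .19
```

```text
t 3.45 pos [ 0.4887 -0.4149  0.0376] op 0.0519 F [-0.8  1.  -0.4] x [ 0.254 -0.967  0.001] z [ 1.3e-03 -4.0e-04 -1.0e+00]
shift cm [-5.000e-02 -1.000e-02 -1.524e+01]
rot [-0.0012 -0.0007  0.    ] j [ 0.66  0.66 -0.06  1.71  0.05  0.77 -0.74]
```

Gripped at 51.9 mm, which matches the 52 mm cylinder. Now I lift.

Request:
jog_arm(
  plan=[
    [0, 0, 0, 0, 0, -1.5, 4.6],
    [0, 0, 0, 0, 0, -2.5, 4.6],
    [0, 0, 0, 0, 0, -3, 4.6],
    [0, 0, 0, 0, 0, -3, 4.6],
    [0, 0, 0, 0, 0, -3, 4.6],
    [0, 0, 0, 0, 0, -3, 4.6],
    [0, 0, 0, 0, 0, 0, 4.6],
  ],
)

```text
time_s: 4.32
eef_pos: [0.4888, -0.415, 0.2092]
tool_rot: [-0.0, 0.792, -0.611, 0.003]
contact_force: [0.0, -0.3, -1.6]
opening: 0.0515
```

```bash
python3 go.py .508 -.056 .2; python3 - <<'E'
from h import *
s=arm.snapshot('side')
cv2.imwrite('pics/lift.png',cv2.resize(s[100:340,240:420],(540,600)[:2] if 0 else (450,600),interpolation=2))
E
```

```text
t 4.325 pos [ 0.4888 -0.415   0.2092] op 0.0515 F [ 0.  -0.3 -1.6] x [ 0.254 -0.967  0.004] z [ 0.0045 -0.0026 -1.    ]
shift cm [-34.24 -10.97   0.84]
rot [-0.0037 -0.0036  0.    ] j [ 0.66  0.48 -0.06  1.56  0.03  1.1  -0.72]
```

View pics/lift.png

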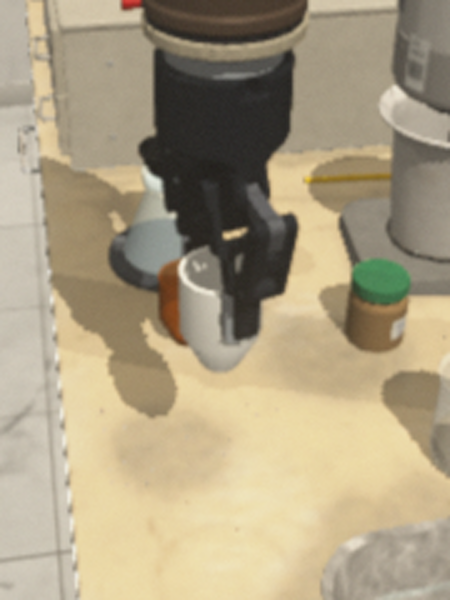

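The cup is held upright (crop ≈(215,310)), with the foot near z 0.17. I move it across to the flask.

Request:
jog_arm(
  plan=[
    [-0.004, -0.004, 0, -2.5, -0.8, 0, 4.6],
    [0, 0, 0, -4, -1.3, 0, 4.6],
    [0, 0, 0, -4.5, -1.4, 0, 4.6],
    [0, 0, 0, -4.5, -1.4, 0, 4.6],
    [0, 0, 0, -4.5, -1.4, 0, 4.6],
    [0, 0, 0, -4.5, -1.4, 0, 4.6],
    [0, 0, 0, -4, -1.4, 0, 4.6],
    [0, 0, 0, -2.5, -0.8, 0, 4.6],
    [0, 0, 0, 0, 0, 0, 4.6],
  ],
)

```text
time_s: 5.5
eef_pos: [0.4993, -0.0782, 0.2011]
tool_rot: [0.003, 0.792, -0.611, -0.008]
contact_force: [-0.6, 0.4, -0.8]
opening: 0.0516
```

```bash
python3 go.py .508 -.056 .2
```

```text
t 5.5 pos [ 0.4993 -0.0782  0.2011] op 0.0516 F [-0.6  0.4 -0.8] x [ 0.253 -0.967 -0.009] z [-0.0156  0.0054 -0.9999]
shift cm [-1.93 -1.41  0.1 ]
rot [0.0137 0.0092 0.0001] j [ 0.2   0.29 -0.19  1.87  0.06  1.   -1.32]
```

Request:
jog_arm(
  plan=[
    [0.014, 0.009, 0, -1.0, -0.7, 0, 4.6],
    [0, 0, 0, -0.9, -0.7, 0, 4.6],
    [0, 0, 0, 0, 0, 0, 4.6],
    [0, 0, 0, 0, 0, 0, 4.6],
  ],
)

```text
time_s: 6.0
eef_pos: [0.5078, -0.0572, 0.2]
tool_rot: [0.001, 0.791, -0.612, 0.0]
contact_force: [-0.9, -0.1, -1.3]
opening: 0.0514
```

```bash
python3 go.py .508 -.056 .175; python3 - <<'E'
from h import *
s=arm.snapshot('side');t=arm.snapshot('top')
a=cv2.resize(s[100:240,250:370],(480,560),interpolation=2);b=cv2.resize(t[150:230,220:300],(320,320),interpolation=2)
c=np.zeros((560,800,3),np.uint8);c[:,:480]=a;c[:320,480:]=b;cv2.imwrite('pics/over.png',c)
E
```

```text
t 6.0 pos [ 0.5078 -0.0572  0.2   ] op 0.0514 F [-0.9 -0.1 -1.3] x [ 0.251 -0.968  0.001] z [-7.e-04 -9.e-04 -1.e+00]
shift cm [-0.12 -0.05  2.5 ]
rot [ 0.0009 -0.0007 -0.    ] j [ 0.16  0.29 -0.2   1.88  0.07  0.98 -1.38]
```

View pics/over.png

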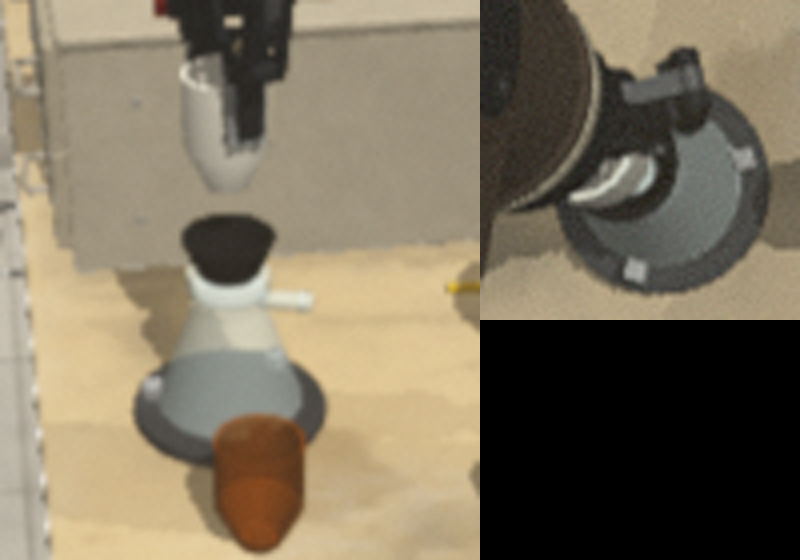

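The cup foot (crop ≈(228,188)) is lined up over the collar mouth (crop ≈(228,235)). I lower it gently.

Request:
jog_arm(
  plan=[
    [0, 0, 0, -0.1, -0.1, 1.0, 4.6],
    [0, 0, 0, 0, 0, 1.0, 4.6],
    [0, 0, 0, 0, 0, 1.0, 4.6],
    [0, 0, 0, 0, 0, 0, 4.6],
  ],
)

```text
time_s: 6.6
eef_pos: [0.5079, -0.0568, 0.1672]
tool_rot: [0.001, 0.79, -0.613, -0.0]
contact_force: [0.2, -0.3, -1.3]
opening: 0.0515
```

```bash
python3 go.py .508 -.056 .1436
```

```text
t 6.6 pos [ 0.5079 -0.0568  0.1672] op 0.0515 F [ 0.2 -0.3 -1.3] x [ 0.249 -0.968  0.   ] z [-0.0019 -0.001  -1.    ]
shift cm [-0.08 -0.03  2.36]
rot [ 0.0021 -0.0005 -0.    ] j [ 0.16  0.33 -0.19  1.92  0.08  0.9  -1.39]
```

Request:
jog_arm(
  plan=[
    [0, 0, 0, -0.1, 0, 0.8, 4.6],
    [0, 0, 0, 0, 0, 0.6, 4.6],
    [0, 0, 0, 0, 0, 0.4, 4.6],
    [0, 0, 0, 0, 0, 0, 4.6],
  ],
)

```text
time_s: 7.1
eef_pos: [0.5078, -0.0558, 0.1481]
tool_rot: [0.001, 0.79, -0.613, -0.0]
contact_force: [0.2, -0.2, 0.2]
opening: 0.0514
```

```bash
python3 go.py .508 -.056 .1436
```

```text
t 7.1 pos [ 0.5078 -0.0558  0.1481] op 0.0514 F [ 0.2 -0.2  0.2] x [ 0.249 -0.968  0.   ] z [-0.0017 -0.001  -1.    ]
shift cm [ 0.03 -0.01  0.45]
rot [ 0.0019 -0.0005 -0.    ] j [ 0.15  0.35 -0.19  1.94  0.09  0.86 -1.4 ]
```

Request:
jog_arm(
  plan=[
    [0, 0, 0, 0, 0, 0.2, 4.6],
    [0, 0, 0, 0, 0, 0.2, 4.6],
    [0, 0, 0, 0, 0, 0.0, 4.6],
  ],
)

```text
time_s: 7.48
eef_pos: [0.5082, -0.0558, 0.1442]
tool_rot: [0.001, 0.79, -0.613, 0.0]
contact_force: [0.5, -0.2, -1.0]
opening: 0.0513
```

```bash
python3 go.py .508 -.056 .1436
```

```text
t 7.475 pos [ 0.5082 -0.0558  0.1442] op 0.0513 F [ 0.5 -0.2 -1. ] x [ 0.249 -0.968  0.001] z [-8.0e-04 -1.1e-03 -1.0e+00]
shift cm [0.01 0.02 0.06]
rot [ 0.0011 -0.0009 -0.    ] j [ 0.15  0.36 -0.19  1.94  0.09  0.85 -1.41]
```

Request:
jog_arm(
  plan=[
    [0, 0, 0, 0, 0, 0.1, 4.6],
    [0, 0, 0, 0, 0, 0.1, 4.6],
  ],
)

```text
time_s: 7.72
eef_pos: [0.5084, -0.0564, 0.1426]
tool_rot: [0.001, 0.79, -0.613, 0.0]
contact_force: [-1.0, -2.1, 3.6]
opening: 0.0514
```

```bash
python3 go.py .508 -.056 .1436
```

```text
t 7.725 pos [ 0.5084 -0.0564  0.1426] op 0.0514 F [-1.  -2.1  3.6] x [ 0.249 -0.969  0.002] z [-1.0e-04 -1.8e-03 -1.0e+00]
shift cm [-0.05  0.03 -0.1 ]
rot [ 0.0006 -0.0017 -0.    ] j [ 0.15  0.36 -0.19  1.94  0.09  0.84 -1.41]
```

Contact came at the expected depth. I release.

Request:
jog_arm(
  plan=[
    [0, 0, 0, 0, 0, 0, 5.3],
    [0, 0, 0, 0, 0, 0, 5.6],
    [0, 0, 0, 0, 0, 0, 6.2],
    [0, 0, 0, 0, 0, 0, 7.0],
    [0, 0, 0, 0, 0, 0, 7.8],
    [0, 0, 0, 0, 0, 0, 7.8],
    [0, 0, 0, 0, 0, 0, 7.8],
  ],
  squeeze=20,
)

```text
time_s: 8.6
eef_pos: [0.5086, -0.0558, 0.1426]
tool_rot: [0.0, 0.79, -0.613, 0.0]
contact_force: [-0.3, 1.0, -0.7]
opening: 0.078
```

```bash
python3 go.py .508 -.056 .22; python3 - <<'E'
from h import *
s=arm.snapshot('side')
cv2.imwrite('pics/rel.png',cv2.resize(s[100:220,250:370],(600,600),interpolation=2))
E
```

```text
t 8.6 pos [ 0.5086 -0.0558  0.1426] op 0.078 F [-0.3  1.  -0.7] x [ 0.249 -0.968  0.001] z [ 3.0e-04 -1.1e-03 -1.0e+00]
shift cm [ 0.02  0.07 -7.74]
rot [-0.     -0.0011  0.    ] j [ 0.15  0.36 -0.19  1.94  0.09  0.84 -1.41]
```

View pics/rel.png

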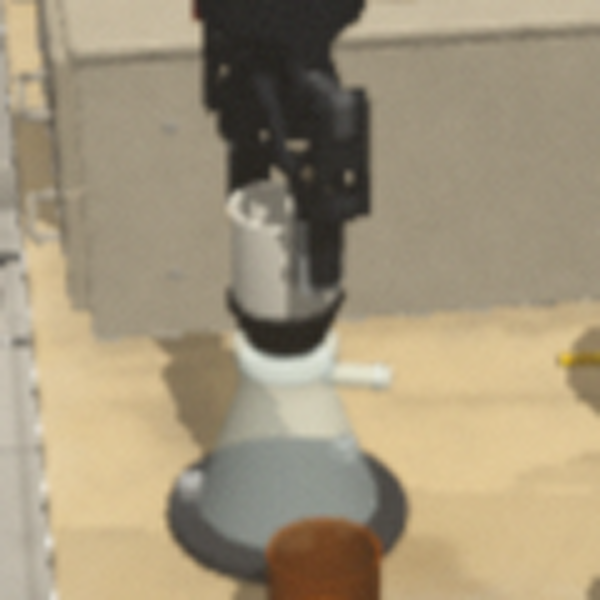

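The cup sits upright in the collar (crop ≈(287,250)), and the fingers are open. I retreat straight up.

Request:
jog_arm(
  plan=[
    [0, 0, 0, 0, 0, 0, 8.54],
    [0, 0, 0, 0, 0, -1, 8.54],
    [0, 0, 0, 0, 0, -2, 8.54],
    [0, 0, 0, 0, 0, -2.5, 8.54],
    [0, 0, 0, 0, 0, -3, 8.54],
    [0, 0, 0, 0, 0, -3, 8.54],
    [0, 0, 0, 0, 0, -3, 8.54],
    [0, 0, 0, 0, 0, 0, 8.54],
  ],
)

```text
time_s: 9.65
eef_pos: [0.5085, -0.0554, 0.2965]
tool_rot: [-0.0, 0.79, -0.612, 0.001]
contact_force: [0.8, 1.1, -0.4]
opening: 0.0856
```

Request:
jog_arm(
  plan=[
    [0, 0, 0, 5, 0, 0, 8.54],
    [0, 0, 0, 5, 0, 0, 8.54],
    [0, 0, 0, 5, 0, 0, 8.54],
    [0, 0, 0, 5, 0, 0, 8.54],
    [0, 0, 0, 5, 0, 0, 8.54],
    [0, 0, 0, 0, 0, 0, 8.54],
  ],
)

```text
time_s: 10.4
eef_pos: [0.5718, -0.3028, 0.2952]
tool_rot: [-0.0, 0.792, -0.611, 0.0]
contact_force: [0.0, 1.0, -0.9]
opening: 0.0854
```

```bash
python3 go.py .508 -.056 .22; python3 - <<'E'
from h import *
s=arm.snapshot('side');t=arm.snapshot('top')
cv2.imwrite('pics/fs.png',s);cv2.imwrite('pics/ft.png',t)
a=cv2.resize(s[110:250,250:370],(480,560),interpolation=2);b=cv2.resize(t[150:230,220:340],(320,213),interpolation=2)
c=np.zeros((560,800,3),np.uint8);c[:,:480]=a;c[:213,480:]=b;cv2.imwrite('pics/fin.png',c)
for z in(.175,.178,.182):
    a=np.linspace(0,6.28,90)
    for n in('side','top'):
        P=np.array([proj(n,[.508+.026*np.cos(x),-.056+.026*np.sin(x),z]) for x in a]);print(z,n,P.min(0).round(1),P.max(0).round(1))
E
```

```text
t 10.4 pos [ 0.5718 -0.3028  0.2952] op 0.0854 F [ 0.   1.  -0.9] x [ 0.254 -0.967 -0.   ] z [ 5.e-04  3.e-04 -1.e+00]
shift cm [-25.49  -0.09   7.52]
rot [-0.0006  0.0001 -0.    ] j [ 0.45  0.43 -0.07  1.41  0.03  1.29 -0.93]
0.175 side [295.  137.7] [317.3 147.7]
0.175 top [236.2 174.3] [263.8 201.9]
0.178 side [295.  136.5] [317.3 146.6]
0.178 top [235.9 174.1] [263.5 201.8]
0.182 side [294.9 135. ] [317.3 145. ]
0.182 top [235.4 173.8] [263.2 201.7]
```

View pics/fin.png

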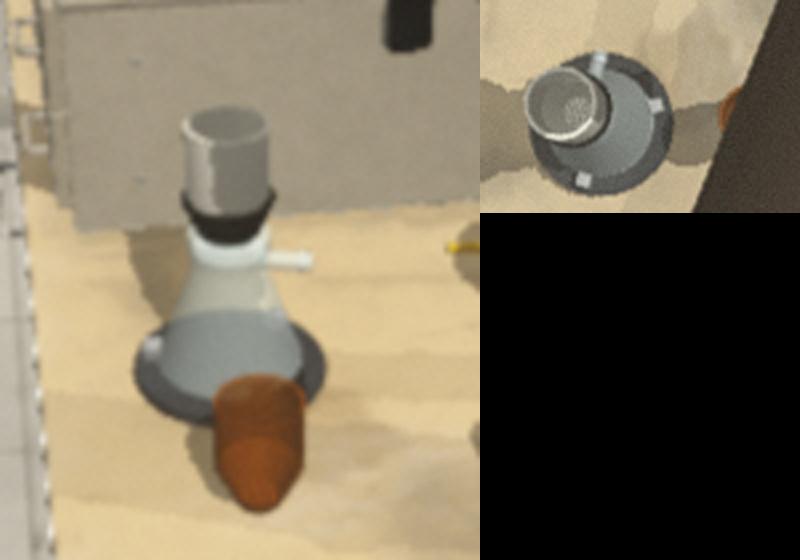

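Side view: the rim spans columns 295–317.5 with its top at row 136.2, which matches an upright seated cup with its rim at 0.178. One quick check of the rim in the top view.

```bash
python3 - <<'E'
from h import *
t=cv2.imread('pics/ft.png');s=cv2.imread('pics/fs.png')
a=cv2.resize(t[165:215,225:285],(720,600),interpolation=2)
u=np.linspace(0,6.28,60)
for z,r,col in((.178,.026,(0,0,255)),(.13,.0305,(0,255,0))):
    P=np.array([(proj('top',[.508+r*np.cos(x),-.056+r*np.sin(x),z])-[225,165]+.5)*12 for x in u]).astype(int)
    cv2.polylines(a,[P],True,col,1)
cv2.imwrite('pics/chk.png',a)
E
```

```text
(no output)
```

View pics/chk.png

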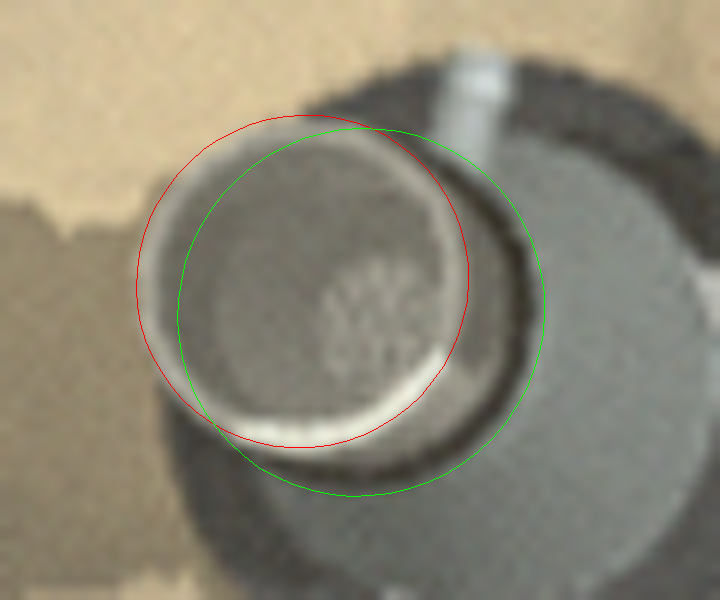

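The predicted ring for a home, upright cup lies right on the rim (centre ≈(303,281) in the crop). The cup is seated and upright, so I hand in.

```bash
python3 - <<'E'
from station import arm
print(arm.close_job(), arm.sense()['time_s'])
E
```

```text
the job is handed in; nothing more can be done
the job is handed in; nothing more can be done
```

The white cup is in the black collar, narrow end down, fully home and upright. The gripper is open and well clear of it.

- **What I did:** I gripped the cup across its cylinder (opening 52 mm) and carried it over the flask. I lowered it in small steps until it touched at about the expected depth, with a force of about 4 N. I then released it and backed off straight up. The job was handed in at about 10.5 s.
- **Last checks:** Seen from the side and from above, the rim matches an upright cup centred on the collar, with the rim at about 0.178 m. The brown cup still stands where it was in the side view; in the last top view the arm hid most of it.
- **Disagreements:** The two views differed by 2 mm or less on the white cup and collar, and by about 4 mm on the brown cup, which did not affect the job. Contact came about 1 mm lower than I had calculated, within measuring error.

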